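# Tare the bowl on the balance and lock it

### The job

A bowl stands on one pan of the counter balance and the other pan is empty. Gently set the brass weight that matches that bowl (small, middle or large, as the bowl) upright on the empty pan so that the balance comes level with nobody touching it; then turn the arrest knob clockwise past its click and on to its stop to lock it. Leave the bowls, the jar and the mould with two flowers where they are.

Things in the scene. Friction and masses are not known exactly. Their poses are not given: they have to be found in the camera images.
- balance: grey counter balance, fixed. Origin: centre of its foot on the table; y runs from pan to pan, its -x side looks to the robot. Housing 120 x 330 mm (x, y), 55 mm high; a 92 mm wide, 35 mm high nose with the knob reaches to x = -160 mm. Pan centres at y = +-115 mm. In the middle a 33 mm wide, 119 mm high steel frame holds the index tab.
- pan_a: the pan that carries the bowl: flat brass disc, 130 mm across, 6 mm thick, no rim, on a stem. Origin: centre of its top face, 85 mm above the table when level; it rises or sinks up to 9.5 mm, and the other pan does the opposite. It may be the left or the right pan.
- pan_b: the empty pan, just like the other one. Origin: centre of its top face, 85 mm above the table when level; at the start it stands high (about 94 mm).
- index (a joint): height of the black index tab in the frame in the middle of the balance, m: 0 when the pans are level (tab in line with the black marks), negative when the bowl's pan is low, positive when it is high; ends at +-0.0095.
- knob (a joint): angle of the arrest knob, rad: 0 free (as at the start), grows clockwise seen from above; a spring detent resists from 0.3 and clicks over at 0.6 (0.1 to 0.3 N m); beyond 0.9 it turns easily to its stop at 1.25 (locked) and stays where it is left. Turning it lifts a bar under both pans.
- knob_mid (a point): middle of the knob's grip bar, on its vertical axis, 72 mm above the table; its frame turns with the knob. The bar is 42 mm long along the point's x, 14 mm thick along y, and stands from 49 to 79 mm above the table, on a 44 mm disc. Black.
- bowl_s: small white ceramic bowl, 70 mm across the rim, 42 mm high, 100 g; origin at the centre of its underside. One of the three bowls stands on a pan, the other two on the wooden box at the left.
- bowl_m: middle white ceramic bowl, 92 mm across the rim, 52 mm high, 200 g; origin at the centre of its underside. One of the three bowls stands on a pan, the other two on the wooden box at the left.
- bowl_l: large white ceramic bowl, 116 mm across the rim, 64 mm high, 400 g; origin at the centre of its underside. One of the three bowls stands on a pan, the other two on the wooden box at the left.
- weight_s: small brass weight, 100 g (the weight of the small bowl): upright cylinder 26 mm across and 22 mm high with a narrower knob on top, 34 mm high in all; origin at the centre of its underside. Stands on the table.
- weight_m: middle brass weight, 200 g (the weight of the middle bowl): upright cylinder 33 mm across and 28 mm high with a narrower knob on top, 43 mm high in all; origin at the centre of its underside. Stands on the table.
- weight_l: large brass weight, 400 g (the weight of the large bowl): upright cylinder 41 mm across and 35 mm high with a narrower knob on top, 53 mm high in all; origin at the centre of its underside. Stands on the table.
- jar: white jar with a dark lid, 64 mm across, 100 mm high, standing behind the balance; origin at the centre of its underside; bystander.
- mould_b: dark wooden sweet mould with two carved flowers, 150 x 65 x 24 mm, lying on the table; origin at the centre of its underside; bystander.

How it is judged:
By the outcome, as a careful person would: the job done as asked, in the order asked, and still so for the second after the job is handed in, with the robot touching nothing.
It also fails if it takes over 58 s, if anything falls off the work surface, if the arm or the gripper's body presses on something with over 40 N, if the wrist force passes 120 N, or if a joint passes its speed limit or range.

### The arm

A 7-joint arm with a two-finger parallel gripper is mounted at the origin on the work surface. World frame = base frame: x ahead of the robot, y to its left, z up, the work surface at z = 0. Lengths are in m, angles in rad, forces in N, time in s.
With the tool pointing down it reaches from about 0.35 to 0.9 m from the base axis. Payload 8.1 kg.
Tool frame: the origin (TCP) lies at the very end of the fingers, on their centre line; the grasp point (between the pads) lies 19 mm behind it; z points along the fingers, y is the direction in which the jaws open and shut (so a half turn about z gives the same grasp; the last joint's range is limited). The gripper opens to 92 mm and grips with 3 to 60 N. Pads are 19 mm wide; open, the fingers measure 130 mm over their backs; the gripper's body (75 mm by 190 mm) begins 47 mm behind the grasp point.
Start: joints at [-1.283, 0.434, 0.025, 1.573, -0.012, 1.134, -0.075], TCP at [0.238, 0.578, 0.227] pointing down, gripper open.
Joint ranges: [-2.62, 2.62], [-0.44, 2.09], [-1.27, 1.32], [0.08, 2.57], [-1.32, 4.46], [0.12, 2], [-2.74, 2.74]. Speed limits (rad/s): [2.22, 2.22, 3.01, 3.01, 3.14, 3.14, 3.14].

### API

Orientations are given as a unit quaternion [x, y, z, w].
In Python, from bench import read_state, optics, job_done gives the robot as it stands. The module is installed in compiled form; this text tells all that it offers.
- The arm moves only by the tool servo_tool, never from a script. Its argument "targets" is a list of rows, each an object of numbers: "dx", "dy", "dz": the shift along the tool's x, y, z in mm; "rx", "ry", "rz": the turn, a rotation vector about the tool's x, y, z in rad; "hand": the closure, from -1 (fully open) to 1 (shut). In form: [{"dx": .., "dy": .., "dz": .., "rx": .., "ry": .., "rz": .., "hand": ..}, ...]. A call has 1 to 8 rows; each row is the pose to reach, as a shift and turn from the pose measured when the call began, along the tool's axes at that moment; what a row does not reach only later rows make up. A row lasts 1/12 s, in which the tool goes at most 41.7 mm and 7.16 degrees, less where a joint would pass 70% of its speed; a pose out of reach is approached as far as the arm can. A call with a gripper value outside its range is refused whole. The fingers move at their own pace and stop on an object; the grip force is fixed at half the most. Time passes only in rows, so rows that repeat a pose let the fingers close. It gives the time, the measured TCP pose, the force and the opening at its end, in the units of the state.
- read_state(): the state, without advancing time (a new reading comes with each control period).
- optics.snapshot(name): name is "scene" or "top" or "wrist"; returns a dict with "pixels" (480x640x3 uint8, red, green, blue), "fx", "fy", "cx", "cy" (pixels), "rvec" (rotation vector, rad) and "tvec" (3), from world to camera coordinates, as OpenCV has them. Camera axes: x right, y down, z forward; pixel columns grow to the right and rows downward; lengths in m; the calibration is good to about 2 mm. A picture is of the moment at which its call begins. There is no depth.
- job_done(): hands the job in, once; it reports no verdict.
Trained networks look in the newest picture that a camera, given by its name, has taken for a name from the list of things; names that differ only in an ending like _2 or _b are one class to them, and where a whole thing is asked for, a point or a joint stands for the part that bears it (a point fixed in the world has none). Each returns a list of dicts, best first, with "p" (0 to 1); they miss things now and then, are a little off and sometimes report something else, mostly with a low value. They report only what shows in the picture. A call takes as long as a camera call.
- optics.spot_in(camera, thing): "xyz" ([x, y, z] in m, in the coordinates of the camera as it stood for that picture, good to about 4 mm: the middle of the surface that is visible of it).
- optics.silhouettes(camera, thing): "pixels" (480x640 bool, what is visible of it).
The state is a dict: "clock": time; "joint_positions": joint angles; "qvel": joint speeds; "joint_torque": joint torques, N m; "ee_pos": TCP position; "tcp_rot": TCP orientation; "wrist_force": force on the tool from outside, world axes, zero at the start; "moment": the same for the moment, N m; "width": opening from 0.0 (shut) to 1.0 (fully open).
Only numpy, scipy, OpenCV 4.12 (cv2) and the standard library are available. Lean on these libraries where they do the work, as an engineer would, in place of code of your own. Each camera call takes 0.05 s, during which the arm holds its last target. There are 200 camera calls.

## Working session

There is one attempt and no reset: what is moved stays moved. The work goes in short steps, Python scripts to look and compute and a tool call to move; the robot and the scene stay as the last step left them, time stands still between calls to the robot, and variables do not carry over. Pictures are saved under pics/ and viewed, on a budget of 10 in all, crops included, one or two more only if the job needs it, and the job is handed in when it is done.

Besides the shell and the picture viewer there is one more tool, called after ">>>" by a JSON object that holds its "api" and its "payload". servo_tool: Moves the arm, as the interface text tells. Its arguments: {"type":"object","properties":{"targets":{"type":"array","items":{"type":"object","properties":{"dx":{"type":"number"},"dy":{"type":"number"},"dz":{"type":"number"},"rx":{"type":"number"},"ry":{"type":"number"},"rz":{"type":"number"},"hand":{"type":"number"}}}}},"required":["targets"]}

```bash
mkdir -p pics; cat > h.py <<'E'
import numpy as np, cv2
from bench import read_state, optics, job_done
from scipy.spatial.transform import Rotation as R
def snap(n):
    s=optics.snapshot(n); s['R']=cv2.Rodrigues(np.array(s['rvec'],float))[0]; s['t']=np.array(s['tvec'],float); return s
def spots(s,cam,thing):
    return [(round(d['p'],2),np.round(s['R'].T@(np.array(d['xyz'])-s['t']),4)) for d in optics.spot_in(cam,thing)]
def plane(s,u,v,z):
    d=s['R'].T@np.array([(u-s['cx'])/s['fx'],(v-s['cy'])/s['fy'],1]); c=-s['R'].T@s['t']
    return c+d*(z-c[2])/d[2]
def save(s,name,crop=None,k=1):
    im=s['pixels'][:,:,::-1]
    if crop: im=im[crop[1]:crop[3],crop[0]:crop[2]]
    cv2.imwrite('pics/'+name,cv2.resize(im,None,fx=k,fy=k,interpolation=cv2.INTER_CUBIC))
E
python3 - <<'E'
from h import *
st=read_state();print(st['clock'],st['ee_pos'],st['tcp_rot'],st['width'])
for c in ['scene','top']:
    s=snap(c);save(s,c+'0.png');print(c,-s['R'].T@s['t'])
    for t in ['balance','pan_a','pan_b','index','knob_mid','bowl_s','bowl_m','bowl_l','weight_s','weight_m','weight_l','jar','mould_b']:
        print(t,spots(s,c,t)[:3])
E
```

```text
0.0 [0.23792998 0.57737884 0.22595474] [ 1.94185380e-01  9.80964533e-01 -7.85313196e-04 -8.10957231e-05] 1.0048561258335575
scene [ 1.24419245 -0.67275544  1.40206939]
balance [(0.92, array([ 0.5906, -0.0723,  0.0525]))]
pan_a [(0.96, array([0.5863, 0.0307, 0.0825])), (0.68, array([ 0.6153, -0.1717,  0.0964])), (0.61, array([ 0.4215, -0.4337,  0.0264]))]
pan_b [(0.96, array([0.5863, 0.0307, 0.0825])), (0.68, array([ 0.6153, -0.1717,  0.0964])), (0.61, array([ 0.4215, -0.4337,  0.0264]))]
index []
knob_mid [(0.68, array([ 0.4803, -0.0846,  0.0627]))]
bowl_s [(0.66, array([0.61  , 0.455 , 0.1312])), (0.65, array([0.5536, 0.0677, 0.1112]))]
bowl_m [(0.66, array([0.61  , 0.455 , 0.1312])), (0.65, array([0.5536, 0.0677, 0.1112]))]
bowl_l [(0.66, array([0.61  , 0.455 , 0.1312])), (0.65, array([0.5536, 0.0677, 0.1112]))]
weight_s [(0.67, array([ 0.406 , -0.1711,  0.035 ]))]
weight_m [(0.67, array([ 0.406 , -0.1711,  0.035 ]))]
weight_l [(0.67, array([ 0.406 , -0.1711,  0.035 ]))]
jar [(0.82, array([0.7375, 0.0199, 0.0981]))]
mould_b [(0.84, array([ 0.4216, -0.435 ,  0.0247]))]
top [0.336966
[... 578 characters left out ...]
, 0.1057])), (0.57, array([0.6252, 0.4448, 0.112 ]))]
bowl_l [(0.92, array([0.5673, 0.0572, 0.0972])), (0.87, array([0.4693, 0.4655, 0.1057])), (0.57, array([0.6252, 0.4448, 0.112 ]))]
weight_s [(0.68, array([ 0.3975, -0.1629,  0.0316])), (0.54, array([ 0.3412, -0.3029,  0.0216])), (0.51, array([0.405 , 0.2257, 0.0266]))]
weight_m [(0.68, array([ 0.3975, -0.1629,  0.0316])), (0.54, array([ 0.3412, -0.3029,  0.0216])), (0.51, array([0.405 , 0.2257, 0.0266]))]
weight_l [(0.68, array([ 0.3975, -0.1629,  0.0316])), (0.54, array([ 0.3412, -0.3029,  0.0216])), (0.51, array([0.405 , 0.2257, 0.0266]))]
jar [(0.72, array([0.7194, 0.0259, 0.1   ]))]
mould_b [(0.93, array([ 0.4106, -0.425 ,  0.022 ]))]
```

View pics/scene0.png

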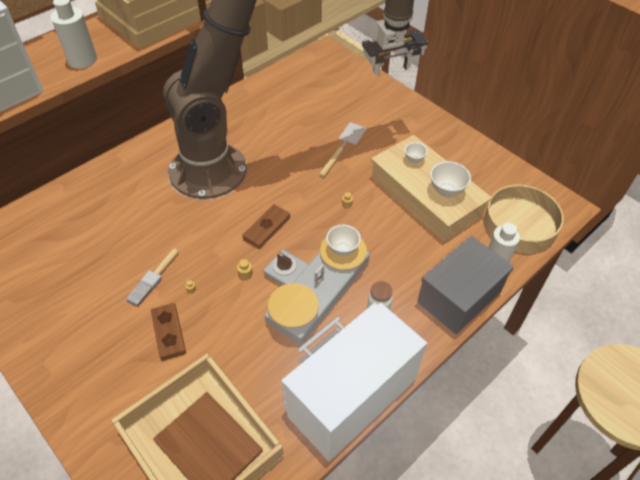

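View pics/top0.png

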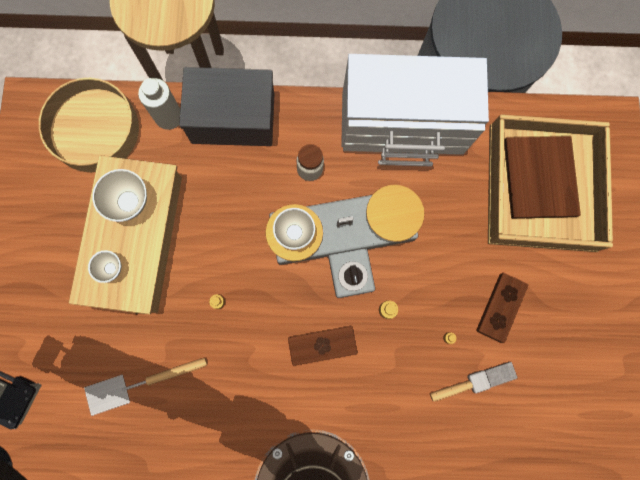

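```bash
python3 - <<'E'
from h import *
s=snap('top')
print('fx',s['fx'])
for t in ['bowl_m','weight_m','pan_a','knob_mid','balance']:
    for d in optics.silhouettes('top',t):
        m=d['pixels'].astype(np.uint8)
        if m.sum()<20: continue
        c=max(cv2.findContours(m,0,2)[0],key=cv2.contourArea)
        (u,v),r=cv2.minEnclosingCircle(c)
        rr=cv2.minAreaRect(c)
        z={'bowl_m':.14,'weight_m':.03,'pan_a':.09,'knob_mid':.079,'balance':.055}[t]
        cam=-s['R'].T@s['t']
        dep=(s['R']@plane(s,u,v,z)+s['t'])[2]
        print(t,round(d['p'],2),'px',round(u),round(v),'diam',round(2*r*dep/s['fx'],4),plane(s,u,v,z).round(4),'rect',[round(x*dep/s['fx'],4) for x in rr[1]],round(rr[2],1))
E
```

```text
fx 544.5302618232887
bowl_m 0.81 px 293 227 diam 0.092 [0.5596 0.0575 0.14  ] rect [np.float64(0.0853), np.float64(0.0895)] 90.0
bowl_m 0.69 px 104 266 diam 0.0698 [0.4637 0.4506 0.14  ] rect [np.float64(0.0647), np.float64(0.0685)] 63.4
bowl_m 0.59 px 119 195 diam 0.1194 [0.618  0.4328 0.14  ] rect [np.float64(0.1096), np.float64(0.116)] 90.0
bowl_m 0.17 px 294 231 diam 0.1233 [0.5504 0.0552 0.14  ] rect [np.float64(0.118), np.float64(0.118)] 26.6
weight_m 0.69 px 450 338 diam 0.0307 [ 0.3369 -0.3021  0.03  ] rect [np.float64(0.0288), np.float64(0.0272)] 45.0
weight_m 0.56 px 388 310 diam 0.0398 [ 0.3967 -0.1628  0.03  ] rect [np.float64(0.0371), np.float64(0.0354)] 45.0
weight_m 0.54 px 217 301 diam 0.0339 [0.4039 0.2269 0.03  ] rect [np.float64(0.0319), np.float64(0.0319)] 90.0
weight_m 0.47 px 294 232 diam 0.1347 [0.5686 0.0567 0.03  ] rect [np.float64(0.1315), np.float64(0.1304)] 26.6
pan_a 0.84 px 395 213 diam 0.1311 [ 0.6085 -0.1681  0.09  ] rect [np.float64(0.1251), np.float64(0.1219)] 45.0
pan_a 0.81 px 294 232 diam 0.1271 [0.5588 0.0561 0.09  ] rect [np.float64(0.1225), np.float64(0.1257)] 45.0
knob_mid 0.67 px 353 275 diam 0.0435 [ 0.4685 -0.0774  0.079 ] rect [np.float64(0.0407), np.float64(0.0407)] 45.0
balance 0.74 px 357 241 diam 0.2726 [ 0.5493 -0.0868  0.055 ] rect [np.float64(0.2375), np.float64(0.2263)] 40.3
```

The scene shows the 92 mm (middle) bowl on the left pan. In the top picture that bowl is at px (293,227) and the empty right pan is at (395,213). By size, the middle weight is the lone one at px (217,301), which is about (0.404, 0.227). I'll go above it and turn the jaws along the balance's y axis.

>>> {"api": "servo_tool", "payload": {"targets": [{"dx":-287,"dy":-260,"dz":40,"rz":-0.61,"hand":-1},{"dx":-287,"dy":-260,"dz":90,"rz":-0.61,"hand":-1},{"dx":-287,"dy":-260,"dz":90,"rz":-0.61,"hand":-1},{"dx":-287,"dy":-260,"dz":90,"rz":-0.61,"hand":-1},{"dx":-287,"dy":-260,"dz":90,"rz":-0.61,"hand":-1},{"dx":-287,"dy":-260,"dz":90,"rz":-0.61,"hand":-1},{"dx":-287,"dy":-260,"dz":90,"rz":-0.61,"hand":-1},{"dx":-287,"dy":-260,"dz":90,"rz":-0.61,"hand":-1}]}}

```text
validation failed for argument at $.ta...
```

>>> {"api": "servo_tool", "payload": {"targets": [{"dx":-287,"dy":-260,"dz":90,"rx":0,"ry":0,"rz":-0.61,"hand":-1},{"dx":-287,"dy":-260,"dz":90,"rx":0,"ry":0,"rz":-0.61,"hand":-1},{"dx":-287,"dy":-260,"dz":90,"rx":0,"ry":0,"rz":-0.61,"hand":-1},{"dx":-287,"dy":-260,"dz":90,"rx":0,"ry":0,"rz":-0.61,"hand":-1},{"dx":-287,"dy":-260,"dz":90,"rx":0,"ry":0,"rz":-0.61,"hand":-1},{"dx":-287,"dy":-260,"dz":90,"rx":0,"ry":0,"rz":-0.61,"hand":-1},{"dx":-287,"dy":-260,"dz":90,"rx":0,"ry":0,"rz":-0.61,"hand":-1},{"dx":-287,"dy":-260,"dz":90,"rx":0,"ry":0,"rz":-0.61,"hand":-1}]}}

```text
clock: 2.37
ee_pos: [0.3782, 0.2829, 0.1512]
tcp_rot: [-0.109, 0.994, 0.0, 0.0]
wrist_force: [1.1, 0.8, -0.0]
width: 0.999
```

>>> {"api": "servo_tool", "payload": {"targets": [{"dx":-13,"dy":-60,"dz":30,"rx":0,"ry":0,"rz":0,"hand":-1},{"dx":-13,"dy":-60,"dz":30,"rx":0,"ry":0,"rz":0,"hand":-1},{"dx":-13,"dy":-60,"dz":30,"rx":0,"ry":0,"rz":0,"hand":-1},{"dx":-13,"dy":-60,"dz":30,"rx":0,"ry":0,"rz":0,"hand":-1}]}}

```text
clock: 2.7
ee_pos: [0.4042, 0.2255, 0.1208]
tcp_rot: [-0.108, 0.994, -0.0, -0.0]
wrist_force: [-0.0, 0.8, 0.9]
width: 0.997
```

```bash
cat >> h.py <<'E'
def circ(s,cam,thing,z):
    for d in optics.silhouettes(cam,thing):
        m=d['pixels'].astype(np.uint8)
        if m.sum()<20: continue
        c=max(cv2.findContours(m,0,2)[0],key=cv2.contourArea)
        (u,v),r=cv2.minEnclosingCircle(c); P=plane(s,u,v,z); dep=(s['R']@P+s['t'])[2]
        print(thing,round(d['p'],2),'px',round(u),round(v),'diam',round(2*r*dep/s['fx'],4),P.round(4))
def tool(p):
    st=read_state(); print('to go, tool mm',(1000*R.from_quat(st['tcp_rot']).inv().apply(np.array(p)-st['ee_pos'])).round(1), 'tcp',np.round(st['ee_pos'],4),'t',st['clock'])
E
python3 - <<'E'
from h import *
s=snap('wrist');save(s,'w1.png')
circ(s,'wrist','weight_m',.03)
print(spots(s,'wrist','weight_m'),-s['R'].T@s['t'])
tool([.404,.227,.006])
E
```

```text
weight_m 0.82 px 327 242 diam 0.0362 [0.4032 0.2291 0.03  ]
[(0.66, array([0.4047, 0.2325, 0.0273]))] [0.32841283 0.20840656 0.27911028]
to go, tool mm [  0.4  -1.9 115.7] tcp [0.4038 0.2287 0.1217] t 2.85
```

View pics/w1.png

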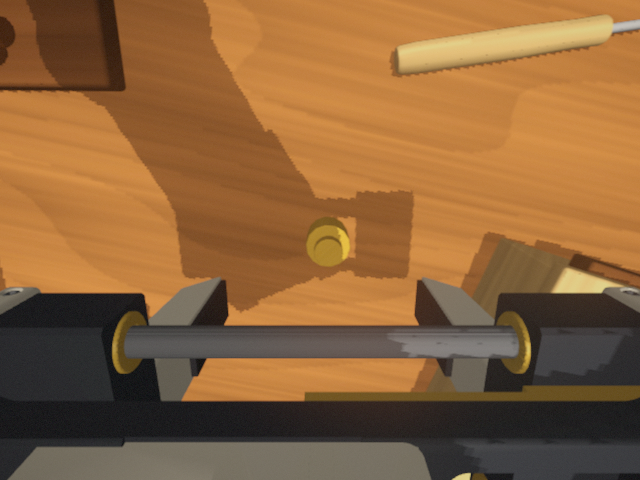

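The weight is at px (327,242), between the jaws and within 2 mm of centre. I'll descend and grip it.

>>> {"api": "servo_tool", "payload": {"targets": [{"dx":0,"dy":0,"dz":40,"rx":0,"ry":0,"rz":0,"hand":-1},{"dx":0,"dy":0,"dz":75,"rx":0,"ry":0,"rz":0,"hand":-1},{"dx":0,"dy":0,"dz":100,"rx":0,"ry":0,"rz":0,"hand":-1},{"dx":0,"dy":0,"dz":114,"rx":0,"ry":0,"rz":0,"hand":-1},{"dx":0,"dy":0,"dz":114,"rx":0,"ry":0,"rz":0,"hand":-1},{"dx":0,"dy":0,"dz":114,"rx":0,"ry":0,"rz":0,"hand":1},{"dx":0,"dy":0,"dz":114,"rx":0,"ry":0,"rz":0,"hand":1},{"dx":0,"dy":0,"dz":114,"rx":0,"ry":0,"rz":0,"hand":1}]}}

```text
clock: 3.52
ee_pos: [0.4047, 0.23, 0.009]
tcp_rot: [-0.111, 0.994, 0.002, 0.002]
wrist_force: [0.9, 0.1, -0.1]
width: 0.831
```

>>> {"api": "servo_tool", "payload": {"targets": [{"dx":0,"dy":0,"dz":0,"rx":0,"ry":0,"rz":0,"hand":1},{"dx":0,"dy":0,"dz":0,"rx":0,"ry":0,"rz":0,"hand":1},{"dx":0,"dy":0,"dz":0,"rx":0,"ry":0,"rz":0,"hand":1},{"dx":0,"dy":0,"dz":0,"rx":0,"ry":0,"rz":0,"hand":1}]}}

```text
clock: 3.85
ee_pos: [0.4049, 0.2301, 0.0094]
tcp_rot: [-0.111, 0.994, 0.002, 0.002]
wrist_force: [0.4, -0.5, -0.5]
width: 0.541
```

>>> {"api": "servo_tool", "payload": {"targets": [{"dx":0,"dy":0,"dz":2,"rx":0,"ry":0,"rz":0,"hand":1},{"dx":0,"dy":0,"dz":2,"rx":0,"ry":0,"rz":0,"hand":1},{"dx":0,"dy":0,"dz":2,"rx":0,"ry":0,"rz":0,"hand":1},{"dx":0,"dy":0,"dz":2,"rx":0,"ry":0,"rz":0,"hand":1},{"dx":0,"dy":0,"dz":2,"rx":0,"ry":0,"rz":0,"hand":1},{"dx":0,"dy":0,"dz":2,"rx":0,"ry":0,"rz":0,"hand":1}]}}

```text
clock: 4.35
ee_pos: [0.4048, 0.23, 0.0073]
tcp_rot: [-0.111, 0.994, 0.002, 0.002]
wrist_force: [-0.5, -0.0, -1.8]
width: 0.338
```

>>> {"api": "servo_tool", "payload": {"targets": [{"dx":0,"dy":0,"dz":-35,"rx":0,"ry":0,"rz":0,"hand":1},{"dx":0,"dy":0,"dz":-75,"rx":0,"ry":0,"rz":0,"hand":1},{"dx":0,"dy":0,"dz":-115,"rx":0,"ry":0,"rz":0,"hand":1},{"dx":0,"dy":0,"dz":-155,"rx":0,"ry":0,"rz":0,"hand":1},{"dx":-8,"dy":-30,"dz":-183,"rx":0,"ry":0,"rz":0,"hand":1},{"dx":-18,"dy":-70,"dz":-183,"rx":0,"ry":0,"rz":0,"hand":1},{"dx":-28,"dy":-110,"dz":-183,"rx":0,"ry":0,"rz":0,"hand":1},{"dx":-38,"dy":-150,"dz":-183,"rx":0,"ry":0,"rz":0,"hand":1}]}}

```text
clock: 5.02
ee_pos: [0.4747, 0.09, 0.1908]
tcp_rot: [-0.111, 0.994, 0.002, 0.003]
wrist_force: [1.4, 0.8, -2.9]
width: 0.341
```

>>> {"api": "servo_tool", "payload": {"targets": [{"dx":-10,"dy":-40,"dz":0,"rx":0,"ry":0,"rz":0,"hand":1},{"dx":-20,"dy":-80,"dz":0,"rx":0,"ry":0,"rz":0,"hand":1},{"dx":-30,"dy":-120,"dz":0,"rx":0,"ry":0,"rz":0,"hand":1},{"dx":-40,"dy":-160,"dz":0,"rx":0,"ry":0,"rz":0,"hand":1},{"dx":-50,"dy":-200,"dz":0,"rx":0,"ry":0,"rz":0,"hand":1},{"dx":-60,"dy":-240,"dz":0,"rx":0,"ry":0,"rz":0,"hand":1},{"dx":-73,"dy":-275,"dz":0,"rx":0,"ry":0,"rz":0,"hand":1},{"dx":-73,"dy":-283,"dz":0,"rx":0,"ry":0,"rz":0,"hand":1}]}}

```text
clock: 5.68
ee_pos: [0.6099, -0.177, 0.1899]
tcp_rot: [-0.108, 0.994, -0.0, 0.003]
wrist_force: [-0.3, -0.7, -1.8]
width: 0.341
```

```bash
python3 - <<'E'
from h import *
s=snap('wrist');save(s,'w2.png')
circ(s,'wrist','pan_b',.094)
circ(s,'wrist','knob_mid',.079)
s=snap('scene');save(s,'s2.png',(180,180,480,400),2.6)
st=read_state();print(R.from_quat(st['tcp_rot']).as_matrix().round(4),np.round(st['joint_positions'],2))
tool([.608,-.170,.094])
E
```

```text
pan_b 0.98 px 333 238 diam 0.1286 [ 0.6078 -0.1694  0.094 ]
pan_b 0.96 px 604 232 diam 0.1207 [0.5593 0.0256 0.094 ]
knob_mid 0.63 px 486 78 diam 0.0556 [ 0.4756 -0.09    0.079 ]
[[-0.9752 -0.2213  0.0036]
 [-0.2213  0.9752  0.0053]
 [-0.0047  0.0044 -1.    ]] [ 0.05  0.47  0.2   1.62 -0.11  1.06  2.08]
to go, tool mm [ 0.5 -1.6 95.7] tcp [ 0.6078 -0.1688  0.1897] t 5.8833
```

View pics/w2.png

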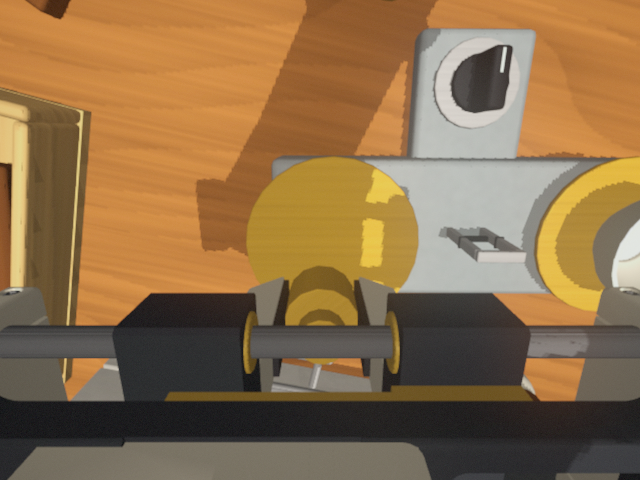

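View pics/s2.png

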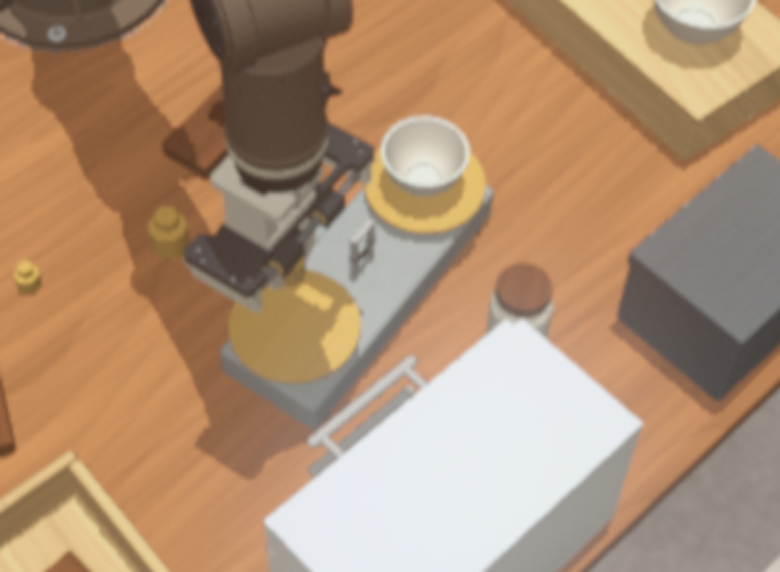

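The weight is over the centre of the pan, to within 2 mm. I'll lower it quickly at first, then gently through contact and down to the level height.

>>> {"api": "servo_tool", "payload": {"targets": [{"dx":0,"dy":0,"dz":38,"rx":0,"ry":0,"rz":0,"hand":1},{"dx":0,"dy":0,"dz":66,"rx":0,"ry":0,"rz":0,"hand":1},{"dx":0,"dy":0,"dz":78,"rx":0,"ry":0,"rz":0,"hand":1},{"dx":0,"dy":0,"dz":82,"rx":0,"ry":0,"rz":0,"hand":1},{"dx":0,"dy":0,"dz":84,"rx":0,"ry":0,"rz":0,"hand":1},{"dx":0,"dy":0,"dz":85,"rx":0,"ry":0,"rz":0,"hand":1},{"dx":0,"dy":0,"dz":86,"rx":0,"ry":0,"rz":0,"hand":1},{"dx":0,"dy":0,"dz":87,"rx":0,"ry":0,"rz":0,"hand":1}]}}

```text
clock: 6.55
ee_pos: [0.609, -0.1685, 0.1042]
tcp_rot: [-0.111, 0.994, 0.002, 0.003]
wrist_force: [-0.4, -0.9, -2.9]
width: 0.34
```

>>> {"api": "servo_tool", "payload": {"targets": [{"dx":0,"dy":0,"dz":1,"rx":0,"ry":0,"rz":0,"hand":1},{"dx":0,"dy":0,"dz":2,"rx":0,"ry":0,"rz":0,"hand":1},{"dx":0,"dy":0,"dz":3,"rx":0,"ry":0,"rz":0,"hand":1},{"dx":0,"dy":0,"dz":4,"rx":0,"ry":0,"rz":0,"hand":1},{"dx":0,"dy":0,"dz":5,"rx":0,"ry":0,"rz":0,"hand":1},{"dx":0,"dy":0,"dz":6,"rx":0,"ry":0,"rz":0,"hand":1},{"dx":0,"dy":0,"dz":7,"rx":0,"ry":0,"rz":0,"hand":1},{"dx":0,"dy":0,"dz":7,"rx":0,"ry":0,"rz":0,"hand":1}]}}

```text
clock: 7.22
ee_pos: [0.6091, -0.1685, 0.097]
tcp_rot: [-0.111, 0.994, 0.002, 0.003]
wrist_force: [1.4, -1.2, -0.9]
width: 0.339
```

>>> {"api": "servo_tool", "payload": {"targets": [{"dx":0,"dy":0,"dz":1,"rx":0,"ry":0,"rz":0,"hand":1},{"dx":0,"dy":0,"dz":2,"rx":0,"ry":0,"rz":0,"hand":1},{"dx":0,"dy":0,"dz":3,"rx":0,"ry":0,"rz":0,"hand":1},{"dx":0,"dy":0,"dz":4,"rx":0,"ry":0,"rz":0,"hand":1},{"dx":0,"dy":0,"dz":5,"rx":0,"ry":0,"rz":0,"hand":1},{"dx":0,"dy":0,"dz":5,"rx":0,"ry":0,"rz":0,"hand":1},{"dx":0,"dy":0,"dz":5,"rx":0,"ry":0,"rz":0,"hand":1}]}}

```text
clock: 7.8
ee_pos: [0.6091, -0.1685, 0.0919]
tcp_rot: [-0.111, 0.994, 0.002, 0.003]
wrist_force: [0.0, -0.4, 0.1]
width: 0.341
```

>>> {"api": "servo_tool", "payload": {"targets": [{"dx":0,"dy":0,"dz":0,"rx":0,"ry":0,"rz":0,"hand":0},{"dx":0,"dy":0,"dz":0,"rx":0,"ry":0,"rz":0,"hand":-0.3},{"dx":0,"dy":0,"dz":0,"rx":0,"ry":0,"rz":0,"hand":-0.6},{"dx":0,"dy":0,"dz":0,"rx":0,"ry":0,"rz":0,"hand":-0.6},{"dx":0,"dy":0,"dz":0,"rx":0,"ry":0,"rz":0,"hand":-0.6}]}}

```text
clock: 8.22
ee_pos: [0.609, -0.1684, 0.0919]
tcp_rot: [-0.111, 0.994, 0.002, 0.003]
wrist_force: [-0.4, -0.2, 0.0]
width: 0.655
```

>>> {"api": "servo_tool", "payload": {"targets": [{"dx":0,"dy":0,"dz":-10,"rx":0,"ry":0,"rz":0,"hand":-0.6},{"dx":0,"dy":0,"dz":-35,"rx":0,"ry":0,"rz":0,"hand":-0.6},{"dx":0,"dy":0,"dz":-70,"rx":0,"ry":0,"rz":0,"hand":-0.6},{"dx":0,"dy":0,"dz":-98,"rx":0,"ry":0,"rz":0,"hand":-0.4},{"dx":28,"dy":28,"dz":-98,"rx":0,"ry":0,"rz":0,"hand":-0.4},{"dx":56,"dy":56,"dz":-80,"rx":0,"ry":0,"rz":0,"hand":-0.4},{"dx":84,"dy":84,"dz":-80,"rx":0,"ry":0,"rz":0,"hand":-0.4},{"dx":110,"dy":110,"dz":-80,"rx":0,"ry":0,"rz":0,"hand":-0.4}]}}

```text
clock: 8.88
ee_pos: [0.4744, -0.0849, 0.1714]
tcp_rot: [-0.111, 0.994, 0.002, 0.003]
wrist_force: [0.7, 0.4, 0.8]
width: 0.698
```

>>> {"api": "servo_tool", "payload": {"targets": [{"dx":6,"dy":7,"dz":0,"rx":0,"ry":0,"rz":0,"hand":-0.4},{"dx":6,"dy":7,"dz":0,"rx":0,"ry":0,"rz":0,"hand":-0.4}]}}

```text
clock: 9.05
ee_pos: [0.4647, -0.0776, 0.1722]
tcp_rot: [-0.113, 0.994, 0.003, 0.002]
wrist_force: [-0.1, 0.1, -0.6]
width: 0.7
```

```bash
python3 - <<'E'
from h import *
s=snap('wrist');save(s,'w3.png')
circ(s,'wrist','knob_mid',.064)
p=s['pixels'].astype(int)
t=snap('top');save(t,'t3.png',(250,170,450,310),4)
sc=snap('scene');save(sc,'s3.png',(240,200,400,330),4)
st=read_state();print(np.round(st['joint_positions'],2))
tool([.470,-.079,.057])
np.save('w3.npy',np.array([s['R'],np.tile(s['t'],(3,1)),np.diag([s['fx'],s['fy'],1])])); print(s['cx'],s['cy'])
E
```

```text
[-0.08  0.25  0.18  2.01 -0.06  0.88  1.92]
to go, tool mm [ -0.7   0.5 115.1] tcp [ 0.4687 -0.0802  0.172 ] t 9.25
321.02079086152384 238.00167217013913
```

View pics/w3.png

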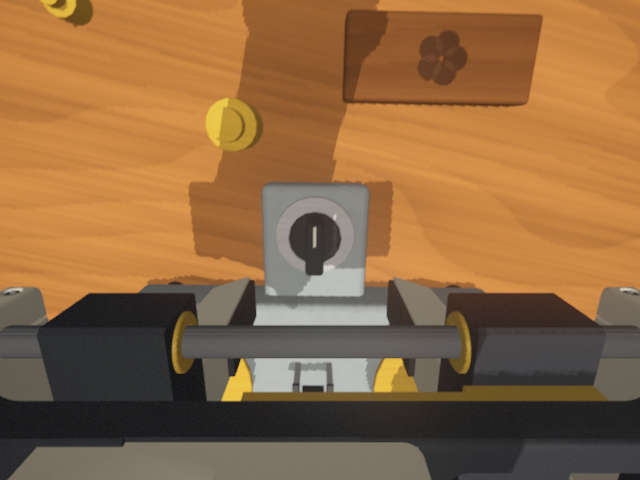

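View pics/s3.png

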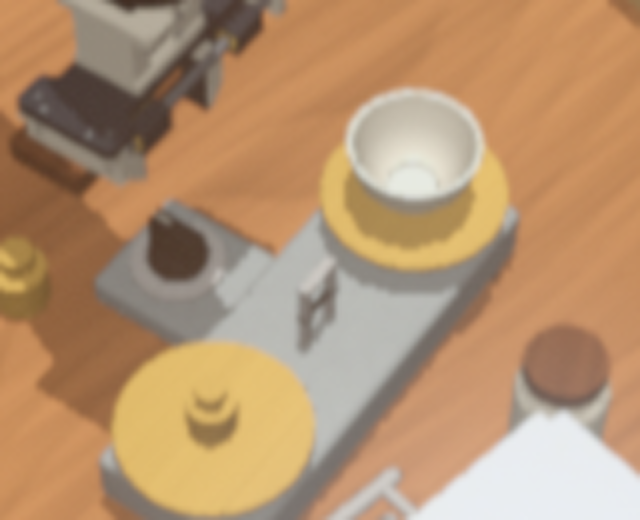

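The weight stands upright near the middle of the pan. The knob bar lies along the tool's x axis, with its black disc at px (315,237). I'll place the knob by calculation, and move back to look at the index tab from close by.

>>> {"api": "servo_tool", "payload": {"targets": [{"dx":-30,"dy":0,"dz":-25,"rx":0,"ry":0,"rz":0,"hand":-0.4},{"dx":-65,"dy":0,"dz":-30,"rx":0,"ry":0,"rz":0,"hand":-0.4},{"dx":-100,"dy":0,"dz":-30,"rx":0,"ry":0,"rz":0,"hand":-0.4},{"dx":-110,"dy":0,"dz":-30,"rx":0,"ry":0,"rz":0,"hand":-0.4},{"dx":-110,"dy":0,"dz":-30,"rx":0,"ry":0,"rz":0,"hand":-0.4}]}}

```text
clock: 9.67
ee_pos: [0.5792, -0.0558, 0.2022]
tcp_rot: [-0.111, 0.994, 0.002, 0.004]
wrist_force: [-0.1, -0.4, 0.5]
width: 0.702
```

```bash
python3 - <<'E'
from h import *
a=np.load('w3.npy'); s=dict(R=a[0],t=a[1][0],fx=a[2][0,0],fy=a[2][1,1],cx=321.02,cy=238.0)
for n,u,v,z in [('disc',315,237,.049),('ring',315,237,.042),('barfar',314,275,.079),('line0',314,227,.079),('line1',314,248,.079)]: print(n,plane(s,u,v,z).round(4))
s=snap('wrist');save(s,'w4.png')
circ(s,'wrist','pan_b',.085)
circ(s,'wrist','weight_m',.1)
tool([.470,-.081,.057])
E
```

```text
disc [ 0.4722 -0.081   0.049 ]
ring [ 0.4743 -0.0806  0.042 ]
barfar [ 0.493  -0.0767  0.079 ]
line0 [ 0.456 -0.085  0.079]
line1 [ 0.4718 -0.0815  0.079 ]
pan_b 0.87 px 459 236 diam 0.1332 [0.5588 0.0535 0.085 ]
pan_b 0.64 px 178 233 diam 0.1354 [ 0.6064 -0.1675  0.085 ]
weight_m 0.77 px 245 0 diam 0.0215 [ 0.4377 -0.1376  0.1   ]
weight_m 0.59 px 168 248 diam 0.0472 [ 0.6141 -0.1693  0.1   ]
weight_m 0.48 px 460 238 diam 0.1267 [0.5569 0.048  0.1   ]
to go, tool mm [108.5  -0.6 144.6] tcp [ 0.575  -0.0572  0.2022] t 9.8167
```

View pics/w4.png

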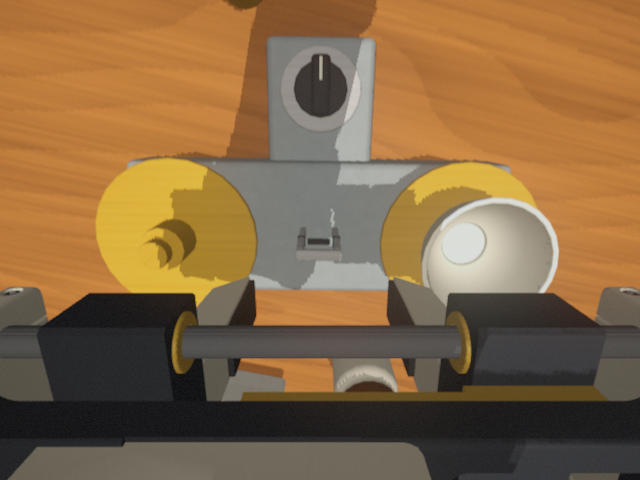

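```bash
python3 - <<'E'
from h import *
im=cv2.imread('pics/w4.png')[200:275,280:360]
cv2.imwrite('pics/idx.png',cv2.resize(im,None,fx=7,fy=7,interpolation=cv2.INTER_CUBIC))
tool([.472,-.081,.130]);tool([.472,-.081,.058])
E
```

```text
to go, tool mm [106.1  -0.8  71.6] tcp [ 0.575  -0.0572  0.2022] t 9.8167
to go, tool mm [106.5  -1.  143.6] tcp [ 0.575  -0.0572  0.2022] t 9.8167
```

View pics/idx.png

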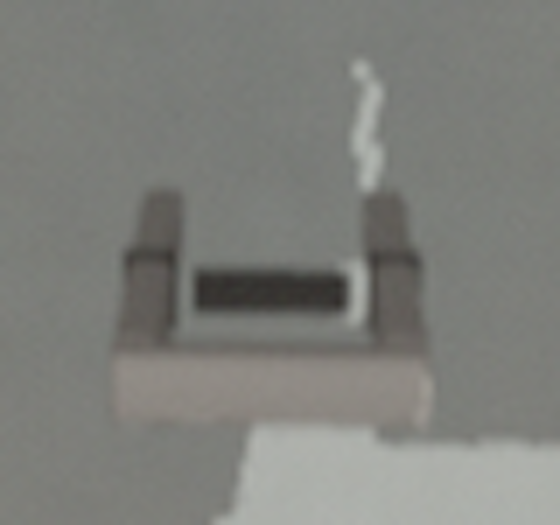

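>>> {"api": "servo_tool", "payload": {"targets": [{"dx":35,"dy":0,"dz":0,"rx":0,"ry":0,"rz":0,"hand":-0.1},{"dx":70,"dy":0,"dz":10,"rx":0,"ry":0,"rz":0,"hand":-0.1},{"dx":100,"dy":-1,"dz":35,"rx":0,"ry":0,"rz":0,"hand":-0.1},{"dx":106,"dy":-1,"dz":70,"rx":0,"ry":0,"rz":0,"hand":-0.1},{"dx":106,"dy":-1,"dz":72,"rx":0,"ry":0,"rz":0,"hand":-0.1},{"dx":106,"dy":-1,"dz":72,"rx":0,"ry":0,"rz":0,"hand":-0.1}]}}

```text
clock: 10.32
ee_pos: [0.4704, -0.0815, 0.1292]
tcp_rot: [-0.11, 0.994, 0.002, 0.001]
wrist_force: [0.4, 0.3, -0.4]
width: 0.553
```

```bash
python3 - <<'E'
from h import *
tool([.472,-.081,.058]); print(read_state()['joint_positions'])
E
```

```text
to go, tool mm [-1.5 -0.1 71.2] tcp [ 0.4704 -0.0815  0.1292] t 10.3167
[-0.0719647   0.31233802  0.16879953  2.05466659 -0.07987154  0.77914805
  1.93624894]
```

```bash
python3 - <<'E'
from h import *
from scipy.optimize import least_squares
s=snap('scene'); new=s['pixels'].copy(); old=cv2.imread('pics/scene0.png')[:,:,::-1]
cv2.imwrite('pics/scene4.png',new[:,:,::-1])
def proj(P): return cv2.projectPoints(np.asarray(P,float),np.array(s['rvec'],float),s['t'],np.array([[s['fx'],0,s['cx']],[0,s['fy'],s['cy']],[0,0,1.]]),None)[0][:,0]
th=np.linspace(0,2*np.pi,120,endpoint=False)
def sat(im): # yellowness
    b=cv2.GaussianBlur(im,(0,0),.7).astype(np.float32); return b[:,:,0]-b[:,:,2]
# score: match of gradient along the model rim, restricted to camera-facing part (bottom right in image)
def score(im,x,y,z):
    f=sat(im); 
    pi=proj(np.c_[x+.061*np.cos(th),y+.061*np.sin(th),0*th+z]); po=proj(np.c_[x+.069*np.cos(th),y+.069*np.sin(th),0*th+z])
    g=lambda p:cv2.remap(f,p[:,0].astype(np.float32)[None],p[:,1].astype(np.float32)[None],1)[0]
    d=g(pi)-g(po); return np.mean(np.clip(d,-20,70))
for nm,(x0,y0) in dict(b=(.6078,-.169),a=(.559,.056)).items():
    for k,im in dict(old=old,new=new).items():
        # z assumed .085, report xy best -> apparent shift
        best=max(((score(im,x0+dx/1e3,y0+dy/1e3,.085),dx,dy) for dx in range(-14,15) for dy in range(-14,15)))
        print(nm,k,best)
    c=proj([[x0,y0,.085],[x0,y0,.0945],[x0+.01,y0,.085],[x0,y0+.01,.085]]);print((c-c[0]).round(2))
E
```

```text
b old (np.float32(57.114918), -1, 5)
b new (np.float32(60.60384), 3, 2)
[[ 0.    0.  ]
 [-0.11 -1.97]
 [ 2.58  2.48]
 [ 2.94 -2.26]]
a old (np.float32(33.399136), 9, -5)
a new (np.float32(32.056908), 5, 0)
[[ 0.    0.  ]
 [ 0.13 -2.09]
 [ 2.53  2.14]
 [ 2.61 -1.95]]
```

The pan rims have shifted by about 8 mm each, pan_b down and pan_a up, which agrees with level (9.5 mm expected, resolution about 1.5 mm). The index zoom is also consistent with level. Next is the knob.

>>> {"api": "servo_tool", "payload": {"targets": [{"dx":-1,"dy":0,"dz":30,"rx":0,"ry":0,"rz":0,"hand":0.1},{"dx":-1,"dy":0,"dz":55,"rx":0,"ry":0,"rz":0,"hand":0.2},{"dx":-1,"dy":0,"dz":68,"rx":0,"ry":0,"rz":0,"hand":0.3},{"dx":-1,"dy":0,"dz":71,"rx":0,"ry":0,"rz":0,"hand":0.5},{"dx":-1,"dy":0,"dz":71,"rx":0,"ry":0,"rz":0,"hand":1},{"dx":-1,"dy":0,"dz":71,"rx":0,"ry":0,"rz":0,"hand":1},{"dx":-1,"dy":0,"dz":71,"rx":0,"ry":0,"rz":0,"hand":1},{"dx":-1,"dy":0,"dz":71,"rx":0,"ry":0,"rz":0,"hand":1}]}}

```text
clock: 11.03
ee_pos: [0.4752, -0.0799, 0.0609]
tcp_rot: [-0.11, 0.994, 0.002, 0.004]
wrist_force: [-0.2, 6.1, 3.3]
width: 0.152
```

>>> {"api": "servo_tool", "payload": {"targets": [{"dx":0,"dy":0,"dz":0,"rx":0,"ry":0,"rz":0,"hand":1},{"dx":0,"dy":0,"dz":0,"rx":0,"ry":0,"rz":0,"hand":1}]}}

```text
clock: 11.2
ee_pos: [0.4752, -0.0797, 0.061]
tcp_rot: [-0.11, 0.994, 0.002, 0.004]
wrist_force: [0.6, 2.3, -8.5]
width: 0.151
```

>>> {"api": "servo_tool", "payload": {"targets": [{"dx":2,"dy":0,"dz":0,"rx":0,"ry":0,"rz":0.09,"hand":1},{"dx":2,"dy":0,"dz":0,"rx":0,"ry":0,"rz":0.18,"hand":1},{"dx":2,"dy":0,"dz":0,"rx":0,"ry":0,"rz":0.27,"hand":1},{"dx":2,"dy":0,"dz":0,"rx":0,"ry":0,"rz":0.36,"hand":1},{"dx":2,"dy":0,"dz":0,"rx":0,"ry":0,"rz":0.45,"hand":1},{"dx":2,"dy":0,"dz":0,"rx":0,"ry":0,"rz":0.54,"hand":1},{"dx":2,"dy":0,"dz":0,"rx":0,"ry":0,"rz":0.63,"hand":1},{"dx":2,"dy":0,"dz":0,"rx":0,"ry":0,"rz":0.72,"hand":1}]}}

```text
clock: 11.87
ee_pos: [0.4748, -0.0811, 0.0611]
tcp_rot: [0.249, 0.969, 0.003, 0.005]
wrist_force: [6.7, -3.1, -19.6]
width: 0.146
```

```bash
python3 - <<'E'
from h import *
st=read_state(); M=R.from_quat(st['tcp_rot']).as_matrix(); print(np.degrees(np.arctan2(M[1,1],M[0,1])),st['moment'],st['wrist_force'],st['joint_positions'],st['clock'])
tool([.472,-.081,.061])
E
```

```text
61.17387215134799 [-0.79865777 -1.38387657 -0.0649964 ] [  6.71137113  -3.06400781 -19.56533362] [-0.20428821  0.43559294  0.34811807  2.1261214  -0.26240738  0.60942441
  1.39656203] 11.8667
to go, tool mm [ 2.6 -1.2  0. ] tcp [ 0.4748 -0.0811  0.0611] t 11.8667
```

>>> {"api": "servo_tool", "payload": {"targets": [{"dx":0,"dy":0,"dz":1,"rx":0,"ry":0,"rz":0.09,"hand":1},{"dx":0,"dy":0,"dz":1,"rx":0,"ry":0,"rz":0.18,"hand":1},{"dx":0,"dy":0,"dz":1,"rx":0,"ry":0,"rz":0.27,"hand":1},{"dx":0,"dy":0,"dz":1,"rx":0,"ry":0,"rz":0.36,"hand":1},{"dx":0,"dy":0,"dz":1,"rx":0,"ry":0,"rz":0.44,"hand":1},{"dx":0,"dy":0,"dz":1,"rx":0,"ry":0,"rz":0.5,"hand":1},{"dx":0,"dy":0,"dz":1,"rx":0,"ry":0,"rz":0.54,"hand":1},{"dx":0,"dy":0,"dz":1,"rx":0,"ry":0,"rz":0.57,"hand":1}]}}

```text
clock: 12.53
ee_pos: [0.4743, -0.082, 0.0608]
tcp_rot: [0.512, 0.859, 0.004, 0.003]
wrist_force: [-4.1, -2.1, 5.5]
width: 0.15
```

```bash
cat > y.py <<'E'
from h import *
st=read_state(); M=R.from_quat(st['tcp_rot']).as_matrix(); print('turned',np.radians(102.6)-np.arctan2(M[1,1],M[0,1]),np.round(st['moment'],2),np.round(st['wrist_force'],1),st['clock'])
tool([.472,-.081,.061])
E
python3 y.py
```

```text
turned 1.2948244728564686 [-0.66  1.14  0.6 ] [-4.1 -2.1  5.5] 12.5333
to go, tool mm [ 2.  -1.6 -0.2] tcp [ 0.4743 -0.082   0.0608] t 12.5333
```

>>> {"api": "servo_tool", "payload": {"targets": [{"dx":0,"dy":0,"dz":0,"rx":0,"ry":0,"rz":0.03,"hand":1},{"dx":0,"dy":0,"dz":0,"rx":0,"ry":0,"rz":0.03,"hand":1},{"dx":0,"dy":0,"dz":0,"rx":0,"ry":0,"rz":0,"hand":0.4},{"dx":0,"dy":0,"dz":0,"rx":0,"ry":0,"rz":0,"hand":0.2},{"dx":0,"dy":0,"dz":0,"rx":0,"ry":0,"rz":0,"hand":0.2},{"dx":0,"dy":0,"dz":0,"rx":0,"ry":0,"rz":0,"hand":0.2},{"dx":0,"dy":0,"dz":0,"rx":0,"ry":0,"rz":0,"hand":0.2}]}}

```text
clock: 13.12
ee_pos: [0.4747, -0.0821, 0.0611]
tcp_rot: [0.512, 0.859, 0.004, 0.004]
wrist_force: [-0.2, 1.2, 0.5]
width: 0.399
```

>>> {"api": "servo_tool", "payload": {"targets": [{"dx":0,"dy":0,"dz":-15,"rx":0,"ry":0,"rz":0,"hand":0.2},{"dx":0,"dy":0,"dz":-45,"rx":0,"ry":0,"rz":0,"hand":0.2},{"dx":0,"dy":0,"dz":-80,"rx":0,"ry":0,"rz":0,"hand":0.2},{"dx":0,"dy":0,"dz":-115,"rx":0,"ry":0,"rz":-0.1,"hand":0.2},{"dx":0,"dy":0,"dz":-130,"rx":0,"ry":0,"rz":-0.2,"hand":0.2},{"dx":0,"dy":0,"dz":-130,"rx":0,"ry":0,"rz":-0.3,"hand":0.2},{"dx":0,"dy":0,"dz":-130,"rx":0,"ry":0,"rz":-0.3,"hand":0.2}]}}

```text
clock: 13.7
ee_pos: [0.4741, -0.0825, 0.1924]
tcp_rot: [0.376, 0.927, 0.004, 0.006]
wrist_force: [-0.4, -0.2, -0.1]
width: 0.397
```

```bash
python3 y.py; python3 - <<'E'
from h import *
a=snap('wrist');b=snap('scene');cv2.imwrite('pics/scene5.png',b['pixels'][:,:,::-1])
im=np.vstack([cv2.resize(a['pixels'][:300,:,::-1],(640,300)),cv2.resize(b['pixels'][200:330,240:460,::-1],(508,300),interpolation=2).copy() if 0 else cv2.copyMakeBorder(cv2.resize(b['pixels'][200:330,240:460,::-1],(508,300),interpolation=2),0,0,0,132,0)])
cv2.imwrite('pics/f1.png',im)
E
```

```text
turned 0.9902382074537032 [-0.04  0.03 -0.07] [-0.4 -0.2 -0.1] 13.7
to go, tool mm [  3.5  -2.  131.3] tcp [ 0.4741 -0.0825  0.1924] t 13.7
```

View pics/f1.png

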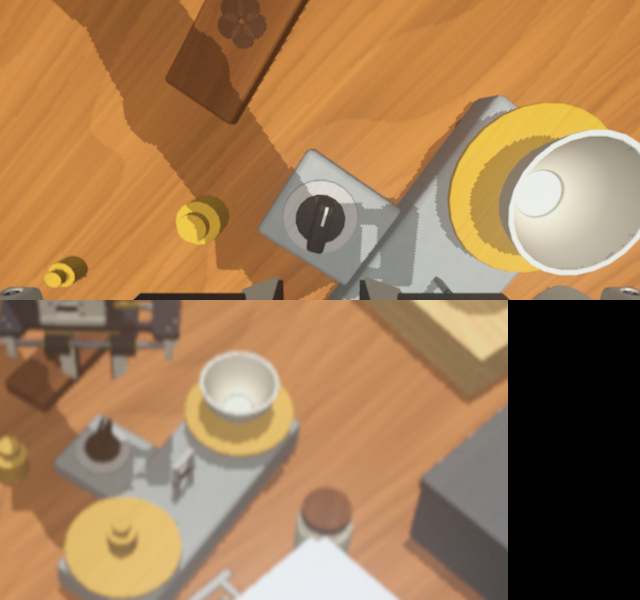

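```bash
python3 - <<'E'
from h import *
s=snap('wrist'); p=s['pixels'].astype(int)
m=np.zeros((480,640),np.uint8); sub=p[200:235,310:340]; m[200:235,310:340]=(sub.min(2)>130)
n,l,st,c=cv2.connectedComponentsWithStats(m); 
for k in range(1,n):
    if st[k,4]<8: continue
    v,u=np.nonzero(l==k); W=np.array([plane(s,a,b,.079)[:2] for a,b in zip(u,v)])
    w=np.linalg.svd(W-W.mean(0))[2][0]; w*=np.sign(w[0]); a=np.arctan2(w[1],w[0])
    print(st[k],W.mean(0).round(4),'knob', np.radians(12.5)-a)
E
```

```text
[335 200   5   4  11] [ 0.4646 -0.0549] knob 0.0019578618752480736
[322 209   8  19  57] [ 0.4673 -0.0706] knob 1.2660234479186123
```

```bash
python3 - <<'E'
from h import *
s=snap('top');circ(s,'top','weight_m',.11);circ(s,'top','bowl_m',.14)
print(job_done(),read_state()['clock'])
E
```

```text
weight_m 0.52 px 449 338 diam 0.0279 [ 0.338  -0.2807  0.11  ]
bowl_m 0.92 px 294 227 diam 0.09 [0.5602 0.0565 0.14  ]
bowl_m 0.7 px 104 266 diam 0.0706 [0.4643 0.4499 0.14  ]
bowl_m 0.55 px 119 195 diam 0.1177 [0.6181 0.4332 0.14  ]
the job is handed in; nothing more can be done
the job is handed in; nothing more can be done
```

I set the middle brass weight upright on the empty right pan and turned the arrest knob clockwise to its stop. I then handed the job in at about 14 s, with the gripper clear of everything. The bowl on the balance is the middle one, about 92 mm across the rim.

- **Level:** with nothing touching the balance, the empty pan had sunk about 8 mm and the bowl's pan had risen about 8 mm. Level needs 9.5 mm, and I judged that measurement good to about 1.5 mm. A close view of the index tab agreed with level but did not prove it, because the viewing angle was ambiguous. I did not measure the level again after locking; the picture just looked unchanged.
- **Lock:** the tool turned 1.29 rad and met a firm stop (0.6 N m). After release, the mark on the knob read about 1.27 rad, against a stop at 1.25.
- **Bystanders:** the three bowls were within about 1 mm of where they started, and the jar was still standing in the last picture. I did not measure the jar or the mould with two flowers again, but the arm never went near them.
- **Checks that disagreed:** in the last top view the network missed the weight on the pan, but the scene picture after release shows it standing upright there. The pull on the wrist reached about 20 N while the knob was turning, well under the limit.

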